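# Sort a stray sleeper strip and a rail into their parts bins

## Robot

A 6-joint arm with a two-finger parallel gripper is mounted at the origin on the work surface. World frame = base frame: x ahead of the robot, y to its left, z up, the work surface at z = 0. Lengths are in m, angles in rad, forces in N, time in s.
With the tool pointing down it reaches from about 0.325 to 0.775 m from the base axis. Payload 5.5 kg.
Tool frame: the origin (TCP) lies on the centre line of the jaws, within the pads' length; the fingertips stand 11 mm ahead of it and the grasp point (between the pads) lies 8 mm behind it; z points along the fingers, y is the line along which they close (so a half turn about z gives the same grasp; the last joint's range is limited). The gripper opens to 85 mm and grips with 20 to 120 N. Pads are 22 mm wide; open, the fingers measure 114 mm over their backs; the gripper's body (76 mm by 85 mm) begins 54 mm behind the grasp point. The pads swing forward as they close: fully open they stand 13 mm farther back than shut.
Start: joints at [-1.266, 0.091, 1.231, -0, 1.82, -0.057], TCP at [0.212, -0.561, 0.242] pointing down, gripper open.
Joint ranges: [-2.87, 2.87], [-0.86, 2.18], [0.17, 2.46], [-1.51, 4.65], [0.06, 2.69], [-2.65, 2.65]. Speed limits (rad/s): [2.57, 2.57, 3.01, 3.14, 3.14, 3.14].

## Interface

Orientations are given as a unit quaternion [w, x, y, z].
In Python, from station import arm, eyes gives the robot as it stands.
- The arm moves only by the tool carry_out, never from a script. Its argument "motion" is a list of rows, each a list of 5 numbers: the shift along the tool's x, y, z in cm, then the turn about the tool's z in degrees, then the finger opening in cm, from 0 to 8.54. A call has 1 to 5 rows; each row is the pose to reach, as a shift and turn from the pose commanded when the call began, along the tool's axes at that moment; what a row does not reach only later rows make up. A row lasts 1/12 s, in which the tool goes at most 41.7 mm and 7.16 degrees, less where a joint would pass 70% of its speed; a pose out of reach is approached as far as the arm can. A call with a gripper value outside its range is refused whole. The fingers move at their own pace and stop on an object; "force" is the grip in N (left out, the last holds). Time passes only in rows, so rows that repeat a pose let the fingers close. It gives the time, the measured TCP pose, the force, the opening and the grip force at its end, in the units of the state.
- arm.sense(): the state, without advancing time (a new reading comes with each control period).
- eyes.camera(name): name is "scene" or "top" or "wrist"; returns a dict with "color" (420x560x3 uint8, blue, green, red), "K" (3x3 intrinsics, pixels), "D" ([k1, k2, p1, p2, k3] as OpenCV has them; the pictures are not rectified), "origin" and "orientation" of the camera in the world. Camera axes: x right, y down, z forward; pixel columns grow to the right and rows downward; lengths in m; the calibration is good to about 2 mm. A picture is of the moment at which its call begins. There is no depth.
- arm.close_job(): hands the job in; it is judged then, once.
The state is a dict: "t": time; "joint_pos": joint angles; "joint_velocities": joint speeds; "joint_torque": joint torques, N m; "position": TCP position; "tool_rot": TCP orientation; "force": force on the tool from outside, world axes, zero at the start; "wrist_torque": the same for the moment, N m; "width": finger opening in m; "gripper_force": force on a finger pad.
Only numpy, scipy, OpenCV 4.12 (cv2) and the standard library are available. Lean on these libraries where they do the work, as an engineer would, in place of code of your own. Each camera call takes 0.05 s, during which the arm holds its last target. There are 200 camera calls.

## Task

Two stray parts are lying on the track-assembly bench. Put the loose black sleeper strip (the one with no rails on it) into the blue bin, with the other sleeper strips, and the loose silver rail into the cream bin, with the other rails; each should end up lying flat inside its bin.

Things in the scene. Friction and masses are not known exactly. Their poses are not given: they have to be found in the camera images.
- sleeper_strip: Loose black plastic ladder of five sleepers, 100 mm long (its x), 46 mm wide (its y), 8 mm high, about 30 g; cross bars 12 mm wide at 22 mm pitch, one at the centre. No rails on it, unlike the finished track around it. Lies flat on the table. Origin: centre of its underside; z up. Can be gripped across its width at the middle.
- rail_piece: Loose single silver rail, 90 mm long (its x), 8 mm wide (its y), 10 mm high, about 50 g, standing on its foot on the table. Origin: centre of its underside; x along its length, z up. Can be gripped across its 8 mm width at the middle.
- sleeper_bin: Blue open parts bin holding black sleeper strips. Fixed, in a row of three like bins in any order. Outside 160 mm (x) by 158 mm (y), walls 4 mm. Origin: centre of its underside, on the table; z up. Front wall (-x) 45 mm high, back wall 75 mm, side walls 45 mm (front half) and 75 mm (rear half). Its stock forms a firm bed, top 16 mm above the origin.
- rail_bin: Cream (beige) open parts bin holding silver rails. Fixed, in a row of three like bins in any order. Outside 160 mm (x) by 158 mm (y), walls 4 mm. Origin: centre of its underside, on the table; z up. Front wall (-x) 45 mm high, back wall 75 mm, side walls 45 mm (front half) and 75 mm (rear half). Its stock forms a firm bed, top 16 mm above the origin.
Not all that is in view belongs to the job. Of the things shaped like the rail_piece, the silver one is meant.

How it is judged:
By the outcome, as a careful person would: the job done as asked, in the order asked, and still so for the second after the job is handed in, with the robot touching nothing.
It also fails if it takes over 54 s, if anything falls off the work surface, if the arm or the gripper's body presses on something with over 40 N, if the wrist force passes 120 N, or if a joint passes its speed limit or range.

## Working session

There is one attempt and no reset: what is moved stays moved. The work goes in short steps, Python scripts to look and compute and a tool call to move; the robot and the scene stay as the last step left them, time stands still between calls to the robot, and variables do not carry over. Pictures are saved under pics/ and viewed, at most 10 in all, crops included, and the job is handed in when it is done.

Besides the shell and the picture viewer there is one more tool, called as a command line: name --pt "numbers of a row" for each row, then --argument value for the rest. carry_out: Moves the arm, as the interface text tells. Its arguments: {"type":"object","properties":{"motion":{"type":"array"},"force":{"type":"number"}},"required":["motion"]}

```bash
mkdir -p pics
cat > h.py <<'E'
import numpy as np, cv2
from scipy.spatial.transform import Rotation as R
from station import arm, eyes
def rot(q): return R.from_quat([q[1],q[2],q[3],q[0]]).as_matrix()
def pix2w(c,uv,z):
    uv=np.array(uv,float).reshape(-1,1,2)
    n=cv2.undistortPoints(uv,np.array(c["K"]),np.array(c["D"])).reshape(-1,2)
    d=np.c_[n,np.ones(len(n))]@rot(c["orientation"]).T
    o=np.array(c["origin"]); return o+d*((z-o[2])/d[:,2])[:,None]
def snap(name,fn):
    c=eyes.camera(name); cv2.imwrite("pics/"+fn+".png",c["color"])
    np.save("pics/"+fn+".npy",{k:c[k] for k in c},allow_pickle=True); return c
def load(fn): return np.load("pics/"+fn+".npy",allow_pickle=True).item()
E
python3 - <<'E'
from h import *
for n in("top","scene"):
    c=snap(n,n+"1"); print(c["origin"],c["orientation"])
s=arm.sense(); print(s["t"],s["position"],s["tool_rot"],s["width"])
E
```

```text
[0.30448977 0.11846008 0.9856327 ] [-0.05355203  0.71414049 -0.69341751  0.07942098]
[0.83472185 0.66745657 0.96219005] [-0.09220387  0.28189711  0.90728171 -0.2981147 ]
0.1 [ 0.21230715 -0.56092506  0.24123437] [-9.10014325e-04  9.83681114e-01  1.79918381e-01 -1.19176975e-04] 0.08527073173514414
```

View pics/top1.png

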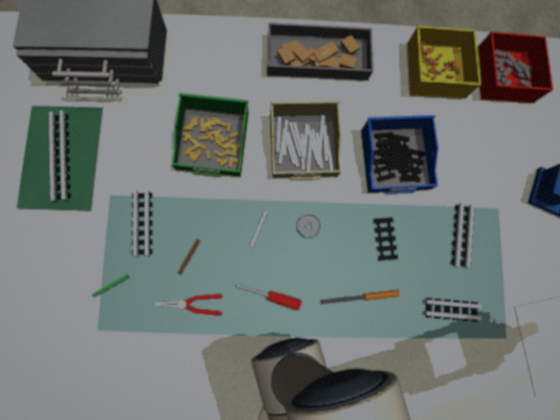

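View pics/scene1.png

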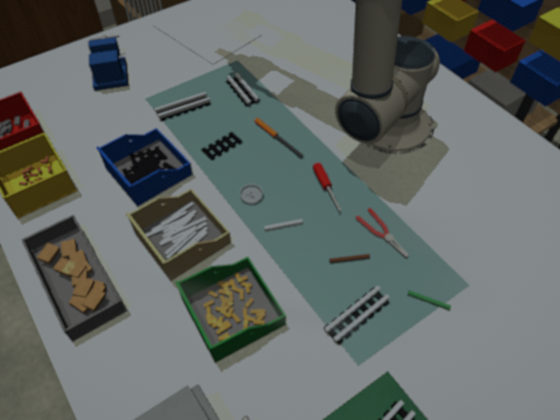

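The top view shows the bare strip at about (385,239), the silver rail at (258,228), the blue bin at (400,153) and the cream bin at (305,140). The brown and green bars are decoys. Next I measure these.

Run:
```python
from h import *
c=load("top1"); im=c["color"]; g=cv2.cvtColor(im,cv2.COLOR_BGR2GRAY)
def seg(x0,x1,y0,y1,f,z,n):
    w=im[y0:y1,x0:x1].astype(int); m=f(w).astype(np.uint8)
    k,l,st,ce=cv2.connectedComponentsWithStats(m); i=1+np.argmax(st[1:,4])
    p=np.argwhere(l==i)[:,::-1]+[x0,y0]
    W=pix2w(c,p,z)[:,:2]; r=cv2.minAreaRect((W*1000).astype(np.float32)); 
    d=np.linalg.svd(W-W.mean(0),full_matrices=False)[2][0]
    print(n,len(p),r,"axis deg",np.degrees(np.arctan2(d[1],d[0]))%180, W.mean(0))
seg(368,404,208,268,lambda w:w.max(2)<75,.008,"strip")
seg(244,274,203,252,lambda w:w[...,2]>135,.010,"rail")
# bin rim corners: front (45mm) and back (75 mm)
for n,f,b in(("blue",[(370,190),(436,187)],[(364,119),(437,117)]),("cream",[(272,177),(339,176)],[(270,103),(339,102)])):
    print(n,pix2w(c,f,.045).round(3).tolist(),pix2w(c,b,.075).round(3).tolist())
s=arm.sense();print(rot(s["tool_rot"]).round(3))
```

```text
strip 571 ((425.6414489746094, -180.73106384277344), (98.29618072509766, 45.91566848754883), 6.196621417999268) axis deg 5.257663162652165 [ 0.42569046 -0.18056183]
rail 78 ((440.38031005859375, 116.74977111816406), (5.45765495300293, 84.30834197998047), 68.83555603027344) axis deg 159.0710974641047 [0.43830834 0.11756621]
blue [[0.532, -0.137, 0.045], [0.545, -0.294, 0.045]] [[0.692, -0.118, 0.075], [0.706, -0.292, 0.075]]
cream [[0.554, 0.089, 0.045], [0.562, -0.065, 0.045]] [[0.722, 0.099, 0.075], [0.732, -0.06, 0.075]]
[[ 0.935  0.354 -0.001]
 [ 0.354 -0.935  0.002]
 [ 0.    -0.002 -1.   ]]
```

carry_out --pt "3.1 -2.6 0 3 8.5" --pt "6.2 -5.2 0 6 8.5" --pt "9.3 -7.8 0 9 8.5" --pt "12.4 -10.4 0 12 8.5" --pt "15.5 -13 0 15 8.5" --force 40

```text
t: 0.52
position: [0.3117, -0.383, 0.2416]
tool_rot: [-0.0, 0.999, 0.048, -0.0]
force: [1.2, -0.7, -0.4]
width: 0.0848
gripper_force: 0.0
```

```bash
cat >> h.py <<'E'
def delta(x,y,z,yaw):
    s=arm.sense(); M=rot(s["tool_rot"]); p=np.array(s["position"])
    cur=np.degrees(np.arctan2(M[1,0],M[0,0]))
    print("t",s["t"],"pos",p.round(4),"yaw",cur.round(2),"w",round(s["width"],4),"F",np.round(s["force"],1),"gf",round(s["gripper_force"],1),"j6",round(s["joint_pos"][5],2))
    print("shift cm",(M.T@(np.array([x,y,z])-p)*100).round(2),"turn",((cur-yaw+180)%360-180).round(2))
E
python3 -c "
from h import *
delta(.4255,-.1807,.2,5.5)"
```

```text
t 0.5167 pos [ 0.3117 -0.383   0.2416] yaw 5.54 w 0.0848 F [ 1.2 -0.7 -0.4] gf 0.0 j6 0.52
shift cm [ 13.28 -19.03   4.18] turn 0.04
```

carry_out --pt "2.2 -3.2 0.7 0 8.5" --pt "4.4 -6.4 1.4 0 8.5" --pt "6.6 -9.6 2.1 0 8.5" --pt "8.8 -12.8 2.8 0 8.5" --pt "11 -16 3.5 0 8.5"

```text
t: 0.93
position: [0.4051, -0.2127, 0.2067]
tool_rot: [-0.0, 0.999, 0.05, -0.0]
force: [1.5, 0.1, 0.2]
width: 0.0853
gripper_force: 0.0
```

carry_out --pt "1.3 -1.7 0.5 0 8.5" --pt "2.2 -3 1 0 8.5" --pt "2.2 -3 1 0 8.5"

```text
t: 1.18
position: [0.4243, -0.1797, 0.1956]
tool_rot: [-0.001, 0.999, 0.052, -0.001]
force: [-0.1, -0.3, -0.2]
width: 0.0851
gripper_force: 0.0
```

```bash
python3 -c "
from h import *
c=snap('wrist','w1');print(c['origin'])
delta(.4255,-.1807,.2,5.5)"
```

```text
[ 0.50485558 -0.17087566  0.32767907]
t 1.2333 pos [ 0.4238 -0.1812  0.1963] yaw 5.91 w 0.0849 F [-0.1 -1.6 -0.2] gf 0.0 j6 0.99
shift cm [ 0.17 -0.03 -0.37] turn 0.41
```

View pics/w1.png

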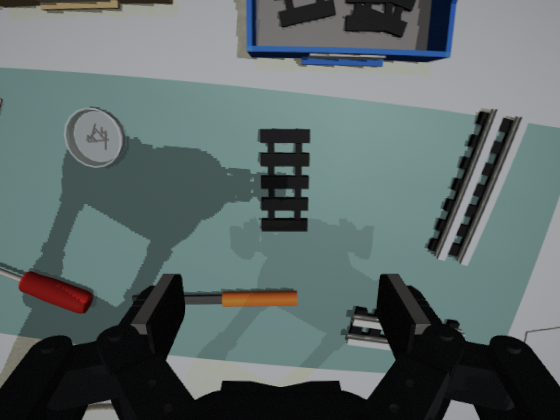

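The wrist view shows the bare strip at about (285,180), between rows 128 and 232, and the blue bin's front rim at rows 50–60. I'll measure it here.

Run:
```python
from h import *
c=load("w1"); 
x0,x1,y0,y1=255,316,122,238
w=c["color"][y0:y1,x0:x1]; m=(w.max(2)<45).astype(np.uint8)
k,l,st,ce=cv2.connectedComponentsWithStats(m); i=1+np.argmax(st[1:,4])
p=np.argwhere(l==i)[:,::-1]+[x0,y0]
W=pix2w(c,p,.008)[:,:2]; r=cv2.minAreaRect((W*1000).astype(np.float32)); print(len(p),r)
d=np.linalg.svd(W-W.mean(0),full_matrices=False)[2][0]; a=np.degrees(np.arctan2(d[1],d[0]));print("axis",a)
f=pix2w(c,[(248,50),(453,55)],.045); print("blue front rim",f.round(3).tolist())
x,y=r[0][0]/1000,r[0][1]/1000; delta(x,y,.0125,a if abs(a)<90 else a-180)
```

```text
3450 ((427.2021484375, -181.86392211914062), (99.35379028320312, 44.81426239013672), 5.890812397003174)
axis -174.10193178545552
blue front rim [[0.536, -0.142, 0.045], [0.552, -0.301, 0.045]]
t 1.2333 pos [ 0.4238 -0.1812  0.1963] yaw 5.91 w 0.0849 F [-0.1 -1.6 -0.2] gf 0.0 j6 0.99
shift cm [ 0.36  0.12 18.38] turn 0.01
```

carry_out --pt "0.3 0.1 4 0 6" --pt "0.4 0.1 8 0 5.8" --pt "0.4 0.1 12 0 5.8" --pt "0.4 0.1 15 0 5.8" --pt "0.4 0.1 16.5 0 5.8"

```text
t: 1.65
position: [0.4248, -0.1831, 0.0274]
tool_rot: [-0.001, 0.999, 0.049, -0.003]
force: [0.2, 0.6, 0.1]
width: 0.0582
gripper_force: 0.0
```

Run:
```python
from h import *
c=snap('wrist','w2')
delta(.4272,-.1819,.0125,5.9)
```

```text
t 1.7 pos [ 0.4241 -0.1827  0.0258] yaw 5.65 w 0.0578 F [-2.1  0.1 -1.8] gf 0.0 j6 0.99
shift cm [ 0.33 -0.04  1.33] turn -0.25
```

View pics/w2.png

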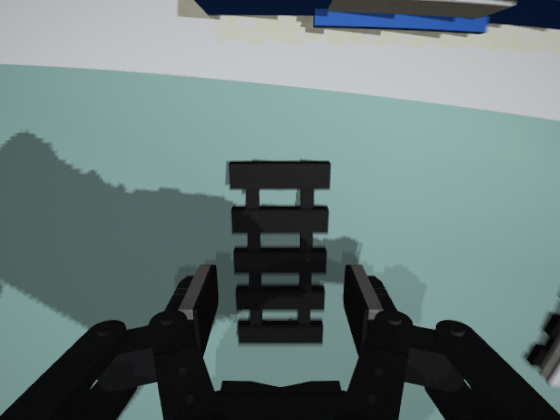

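The strip, at (280,255), sits centred between the pads (columns 215–345). I continue down, slowly.

carry_out --pt "0.2 0 0.6 0 5.8" --pt "0.3 0 1.0 0 5.8" --pt "0.3 0 1.2 0 5.8" --pt "0.3 0 1.4 0 5.8" --pt "0.3 0 1.5 0 5.8"

```text
t: 2.12
position: [0.4314, -0.1833, 0.0184]
tool_rot: [0.001, 0.999, 0.05, 0.001]
force: [-1.0, 0.1, -0.0]
width: 0.0579
gripper_force: 0.0
```

carry_out --pt "0 0 0.1 0 5.8" --pt "0 0 0.2 0 5.8" --pt "0 0 0.3 0 5.8"

```text
t: 2.37
position: [0.431, -0.1829, 0.0146]
tool_rot: [0.0, 0.999, 0.05, 0.0]
force: [-0.1, -0.1, -0.3]
width: 0.058
gripper_force: 0.0
```

carry_out --pt "-0.1 0 0.2 0 5.8" --pt "-0.3 0 0.3 0 5.8" --pt "-0.3 0 0.4 0 5.8" --pt "-0.3 0 0.4 0 5.8"

```text
t: 2.7
position: [0.4275, -0.183, 0.0099]
tool_rot: [-0.0, 0.999, 0.05, -0.0]
force: [0.4, 0.5, -0.1]
width: 0.0578
gripper_force: 0.0
```

carry_out --pt "0 0 0.1 0 5.8" --pt "0 0 0.2 0 5.8" --pt "0 0 0.3 0 5.8" --pt "0 0 0.3 0 5.8"

```text
t: 3.03
position: [0.4277, -0.183, 0.007]
tool_rot: [-0.0, 0.999, 0.05, -0.0]
force: [0.3, 0.3, -0.4]
width: 0.0583
gripper_force: 0.0
```

carry_out --pt "0 0 0 0 5" --pt "0 0 0 0 4.2" --pt "0 0 0 0 4.0" --pt "0 0 0 0 4.0" --pt "0 0 0 0 4.0" --force 35

```text
t: 3.45
position: [0.4288, -0.1835, 0.009]
tool_rot: [0.001, 0.999, 0.05, 0.001]
force: [-0.5, 0.7, 7.3]
width: 0.0446
gripper_force: 39.5
```

carry_out --pt "0 0 -1 0 4.0" --pt "0 0 -4 0 4.0" --pt "0 0 -7 0 4.0" --pt "0 0 -10 0 4.0" --pt "0 0 -12 0 4.0"

```text
t: 3.87
position: [0.4283, -0.1834, 0.1309]
tool_rot: [0.001, 0.999, 0.05, 0.001]
force: [-0.2, -1.0, 0.5]
width: 0.0447
gripper_force: 35.9
```

Run:
```python
from h import *
c=snap('wrist','w3')
delta(.621,-.211,.13,5.7)
```

```text
t 3.9167 pos [ 0.4297 -0.1841  0.1348] yaw 5.73 w 0.0446 F [ 0.6 -0.4  2.2] gf 35.9 j6 0.99
shift cm [18.76  4.58  0.65] turn 0.03
```

View pics/w3.png

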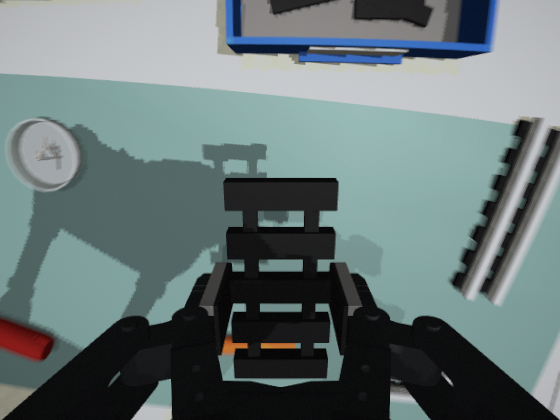

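carry_out --pt "3.8 0.9 0 0 4.0" --pt "7.6 1.8 0 0 4.0" --pt "11.4 2.7 0 0 4.0" --pt "15.2 3.6 0 0 4.0" --pt "18.8 4.6 0 0 4.0"

```text
t: 4.33
position: [0.6212, -0.2099, 0.127]
tool_rot: [-0.0, 0.999, 0.05, -0.0]
force: [1.3, -0.6, 0.9]
width: 0.0445
gripper_force: 35.9
```

carry_out --pt "0 0 0 0 4.0" --pt "0 0 0 0 4.0"

```text
t: 4.5
position: [0.62, -0.2098, 0.1237]
tool_rot: [-0.001, 0.999, 0.05, -0.003]
force: [-0.2, -0.8, -0.1]
width: 0.0446
gripper_force: 35.9
```

Run:
```python
from h import *
c=snap('wrist','w4'); snap('top','t4')
delta(.621,-.211,.026,5.7)
```

```text
t 4.6 pos [ 0.6189 -0.21    0.127 ] yaw 5.73 w 0.0447 F [0.1 0.3 0.7] gf 35.9 j6 1.09
shift cm [ 0.21  0.13 10.1 ] turn 0.03
```

View pics/w4.png

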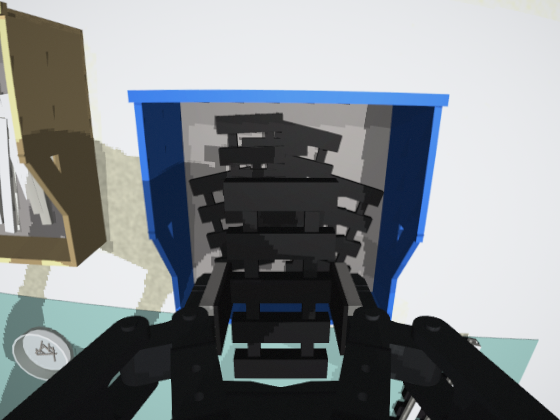

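The strip is centred across the bin: the back rim runs from column 130 to 447, and the strip is at about 280. I check the back wall's x numerically.

Run:
```python
from h import *
c=load('w4'); b=pix2w(c,[(130,92),(448,95)],.075); print(b)
m=b.mean(0)[:2]; d=b[0]-b[1]; yaw=np.arctan2(-d[0],d[1]); print(np.degrees(yaw), m-.08*np.array([np.cos(yaw),np.sin(yaw)]))
```

```text
[[ 0.69564717 -0.12435657  0.075     ]
 [ 0.71070494 -0.28612373  0.075     ]]
5.317939516020019 [ 0.6235204  -0.21265474]
```

Bin centre confirmed at (0.6235, -0.2125). Lowering now.

carry_out --pt "0.2 0.1 2.5 0 4.0" --pt "0.4 0.2 5 0 4.0" --pt "0.4 0.2 7.5 0 4.0" --pt "0.4 0.2 8.8 0 4.0" --pt "0.4 0.2 9.4 0 4.0"

```text
t: 5.02
position: [0.6216, -0.2112, 0.0318]
tool_rot: [-0.001, 0.999, 0.05, -0.001]
force: [-0.3, -0.4, 0.0]
width: 0.0446
gripper_force: 35.9
```

carry_out --pt "0 0 0.1 0 4.0" --pt "0 0 0.2 0 4.0" --pt "0 0 0.2 0 4.0"

```text
t: 5.27
position: [0.6244, -0.2121, 0.0336]
tool_rot: [0.001, 0.999, 0.05, 0.001]
force: [-0.4, -1.0, -0.3]
width: 0.0444
gripper_force: 35.9
```

carry_out --pt "0 0 0.1 0 4.0" --pt "0 0 0.3 0 4.0" --pt "0 0 0.4 0 4.0" --pt "0 0 0.4 0 4.0"

```text
t: 5.6
position: [0.6236, -0.2117, 0.0272]
tool_rot: [-0.0, 0.999, 0.05, -0.0]
force: [0.4, -0.6, -0.7]
width: 0.045
gripper_force: 35.9
```

carry_out --pt "0 0 0.1 0 4.0" --pt "0 0 0.2 0 4.0" --pt "0 0 0.2 0 4.0"

```text
t: 5.85
position: [0.6236, -0.2117, 0.0251]
tool_rot: [-0.0, 0.999, 0.05, -0.0]
force: [-0.2, -0.2, -0.1]
width: 0.0444
gripper_force: 35.9
```

Within a millimetre or so of the bed. Releasing, then rising.

carry_out --pt "0 0 0 0 5" --pt "0 0 0 0 6" --pt "0 0 0 0 6.5" --pt "0 0 0 0 6.5"

```text
t: 6.18
position: [0.6236, -0.2117, 0.0253]
tool_rot: [0.0, 0.999, 0.05, 0.0]
force: [0.1, -0.8, -0.1]
width: 0.065
gripper_force: 0.0
```

carry_out --pt "0 0 -2 0 6.5" --pt "0 0 -5 0 6.5" --pt "0 0 -9 0 6.5" --pt "0 0 -13 0 6.5" --pt "0 0 -15 0 6.5"

```text
t: 6.6
position: [0.6248, -0.2121, 0.1819]
tool_rot: [0.002, 0.999, 0.05, 0.003]
force: [1.2, -0.5, 1.9]
width: 0.0646
gripper_force: 0.0
```

Run:
```python
from h import *
c=snap('wrist','w5')
delta(.440,.117,.17,-21)
```

```text
t 6.65 pos [ 0.6258 -0.2126  0.1855] yaw 5.73 w 0.065 F [-0.7  0.2  3.4] gf 0.0 j6 1.09
shift cm [-15.21 -34.65   1.18] turn 26.73
```

View pics/w5.png

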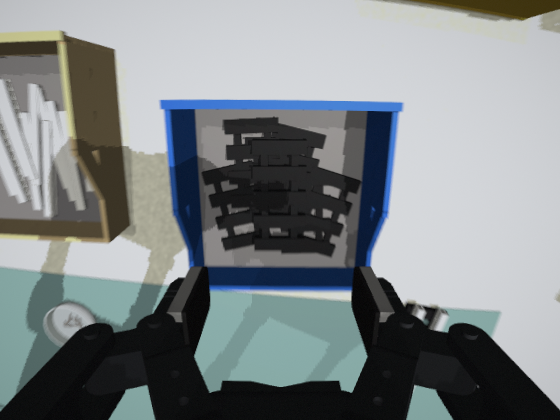

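The strip lies flat on the stock in the blue bin, centre about (280,195). On to the rail.

carry_out --pt "-1.5 -3.5 0 3 6" --pt "-3 -7 0 6 5" --pt "-4.5 -10.5 0 9 4" --pt "-6 -14 0 12 4" --pt "-7.5 -17.5 0 15 4"

```text
t: 7.07
position: [0.5303, -0.0438, 0.1748]
tool_rot: [-0.0, 0.997, -0.082, -0.0]
force: [-1.0, 0.9, 0.1]
width: 0.0399
gripper_force: 0.0
```

```bash
python3 -c "
from h import *
delta(.440,.117,.17,-21)"
```

```text
t 7.0667 pos [ 0.5303 -0.0438  0.1748] yaw -9.45 w 0.0399 F [-1.   0.9  0.1] gf 0.0 j6 1.59
shift cm [-11.55 -14.38   0.48] turn 11.55
```

carry_out --pt "-2.4 -3 0.1 3 4" --pt "-4.8 -6 0.2 6 4" --pt "-7.2 -9 0.3 9 4" --pt "-9.6 -12 0.4 11.5 4" --pt "-11.6 -14.4 0.5 11.5 4"

```text
t: 7.48
position: [0.4387, 0.1176, 0.1701]
tool_rot: [-0.0, 0.983, -0.181, 0.0]
force: [0.2, 0.6, -0.7]
width: 0.0396
gripper_force: 0.0
```

carry_out --pt "0 0 0 0 4" --pt "0 0 0 0 4"

```text
t: 7.65
position: [0.4396, 0.1169, 0.1703]
tool_rot: [-0.0, 0.984, -0.179, 0.0]
force: [0.9, -0.5, 0.5]
width: 0.0401
gripper_force: 0.0
```

```bash
python3 -c "
from h import *
snap('wrist','w6')
delta(.440,.117,.0125,-21)"
```

```text
t 7.7 pos [0.4402 0.1159 0.1703] yaw -20.68 w 0.04 F [-0.9 -0.8  0.3] gf 0.0 j6 2.11
shift cm [-0.07 -0.1  15.78] turn 0.32
```

View pics/w6.png

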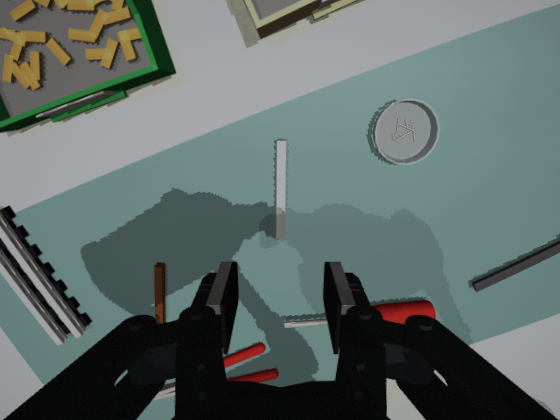

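The silver rail runs from (281,140) to (280,240), lined up with the jaws, with about half of it in shadow. I convert those ends to positions.

Run:
```python
from h import *
c=load('w6'); p=pix2w(c,[(281,140),(280,239.5)],.010); d=p[0]-p[1]; m=p.mean(0)
print(np.linalg.norm(d),m); a=np.degrees(np.arctan2(d[1],d[0])); print(a); delta(m[0],m[1],.0125,a)
w=c["color"][130:250,262:300].max(2).astype(int)
for r in(15,40,65,85,100): print(r+130,w[r,6:30].tolist())
```

```text
0.09106598678024497 [0.43996819 0.11740062 0.01      ]
-21.132985794955218
t 7.7 pos [0.4402 0.1159 0.1703] yaw -20.68 w 0.04 F [-0.9 -0.8  0.3] gf 0.0 j6 2.11
shift cm [-0.09 -0.13 15.78] turn 0.45
145 [143, 142, 143, 144, 143, 141, 126, 90, 113, 167, 171, 171, 171, 172, 172, 171, 171, 167, 142, 126, 130, 144, 144, 144]
170 [141, 142, 142, 141, 142, 142, 137, 114, 123, 172, 171, 172, 172, 172, 172, 172, 172, 163, 132, 143, 143, 142, 143, 142]
195 [141, 141, 141, 141, 137, 108, 88, 95, 134, 172, 172, 172, 172, 172, 172, 172, 169, 150, 126, 138, 141, 141, 142, 141]
215 [70, 70, 70, 70, 70, 70, 70, 76, 99, 111, 112, 111, 111, 115, 108, 107, 108, 116, 122, 122, 122, 122, 123, 122]
230 [70, 69, 71, 70, 70, 69, 69, 74, 97, 110, 111, 110, 109, 108, 108, 107, 109, 119, 121, 120, 121, 120, 120, 120]
```

carry_out --pt "0 -0.1 4 0.4 3" --pt "-0.1 -0.1 8 0.4 2.4" --pt "-0.1 -0.1 12 0.4 2.4" --pt "-0.1 -0.1 14 0.4 2.4" --pt "-0.1 -0.1 14.5 0.4 2.4"

```text
t: 8.12
position: [0.4371, 0.1151, 0.0199]
tool_rot: [0.002, 0.983, -0.185, -0.004]
force: [-0.5, 0.4, -0.5]
width: 0.0236
gripper_force: 0.0
```

carry_out --pt "0 0 0.3 0 2.4" --pt "0 0 0.6 0 2.4" --pt "0 0 0.8 0 2.4" --pt "0 0 0.8 0 2.4" --pt "0 0 0.8 0 2.4"

```text
t: 8.53
position: [0.4406, 0.1171, 0.0188]
tool_rot: [-0.0, 0.983, -0.184, 0.001]
force: [-0.4, -0.4, 0.5]
width: 0.0242
gripper_force: 0.0
```

```bash
python3 -c "
from h import *
delta(.440,.1174,.013,-21.1)"
```

```text
t 8.5333 pos [0.4406 0.1171 0.0188] yaw -21.18 w 0.0242 F [-0.4 -0.4  0.5] gf 0.0 j6 2.13
shift cm [-0.07 -0.    0.58] turn -0.08
```

carry_out --pt "0 0 0.3 0 2.4" --pt "0 0 0.5 0 2.4" --pt "0 0 0.5 0 2.4" --pt "0 0 0.5 0 1.2" --pt "0 0 0.5 0 0.4"

```text
t: 8.95
position: [0.4397, 0.1171, 0.0124]
tool_rot: [-0.0, 0.983, -0.184, 0.0]
force: [0.3, 0.5, -0.7]
width: 0.0068
gripper_force: 36.6
```

carry_out --pt "0 0 0 0 0.4" --pt "0 0 0 0 0.4" --pt "0 0 0 0 0.4"

```text
t: 9.2
position: [0.4397, 0.1171, 0.0124]
tool_rot: [-0.0, 0.983, -0.184, 0.0]
force: [-0.4, -0.0, 1.0]
width: 0.0066
gripper_force: 36.8
```

carry_out --pt "0 0 -1 0 0.4" --pt "0 0 -4 0 0.4" --pt "0 0 -8 0 0.4" --pt "0 0 -12 0 0.4" --pt "0 0 -13 0 0.4"

```text
t: 9.62
position: [0.442, 0.1175, 0.1504]
tool_rot: [-0.002, 0.983, -0.184, 0.005]
force: [1.0, 0.7, 0.5]
width: 0.0071
gripper_force: 36.7
```

```bash
python3 -c "
from h import *
delta(.642,.016,.14,3.5)"
```

```text
t 9.6167 pos [0.442  0.1175 0.1504] yaw -21.17 w 0.0071 F [1.  0.7 0.5] gf 36.7 j6 2.13
shift cm [22.31  2.25  1.23] turn -24.67
```

carry_out --pt "4 0.4 0 -5 0.4" --pt "8 0.8 0 -10 0.4" --pt "12 1.2 0 -15 0.4" --pt "16 1.6 0 -20 0.4" --pt "20 2 0 -24.6 0.4"

```text
t: 10.03
position: [0.6204, 0.0251, 0.1425]
tool_rot: [-0.0, 0.999, 0.032, 0.0]
force: [0.1, -0.3, 0.1]
width: 0.0068
gripper_force: 36.7
```

carry_out --pt "0 0 0 0 0.4" --pt "0 0 0 0 0.4"

```text
t: 10.2
position: [0.6195, 0.025, 0.1397]
tool_rot: [-0.0, 1.0, 0.029, -0.002]
force: [0.5, 0.2, 0.1]
width: 0.0066
gripper_force: 36.7
```

```bash
python3 -c "
from h import *
snap('wrist','w7')
delta(.642,.016,.14,3.5)"
```

```text
t 10.25 pos [0.6188 0.0258 0.1411] yaw 3.34 w 0.0063 F [ 0.1  0.7 -1.2] gf 36.7 j6 1.5
shift cm [2.26 1.12 0.11] turn -0.16
```

View pics/w7.png

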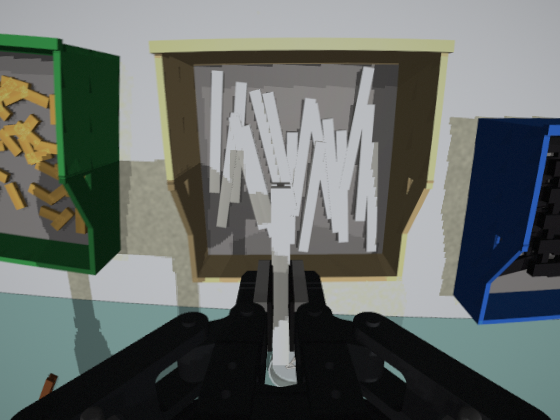

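The rail is held straight in the jaws (280,185 to 285,365). The cream bin's back rim runs from (152,42) to (452,42). I'll get the bin centre from that.

Run:
```python
from h import *
c=load('w7'); b=pix2w(c,[(152,41),(452,41)],.075)
m=b.mean(0)[:2]; d=b[0]-b[1]; yaw=np.arctan2(-d[0],d[1]); o=m-.08*np.array([np.cos(yaw),np.sin(yaw)]); print(np.linalg.norm(d),np.degrees(yaw),o)
delta(o[0],o[1],.034,np.degrees(yaw))
```

```text
0.1607110134434477 3.5736201041506943 [0.65065964 0.01508622]
t 10.25 pos [0.6188 0.0258 0.1411] yaw 3.34 w 0.0063 F [ 0.1  0.7 -1.2] gf 36.7 j6 1.5
shift cm [ 3.15  1.26 10.7 ] turn -0.24
```

carry_out --pt "2.8 1.2 0 0 0.4" --pt "2.8 1.2 2 0 0.4" --pt "2.8 1.2 5 0 0.4" --pt "2.8 1.2 8 0 0.4" --pt "2.8 1.2 9.6 0 0.4"

```text
t: 10.67
position: [0.6453, 0.017, 0.0439]
tool_rot: [-0.0, 1.0, 0.03, -0.001]
force: [-0.5, 0.3, -3.0]
width: 0.0064
gripper_force: 36.7
```

carry_out --pt "0 0 0.4 0 0.4" --pt "0 0 0.8 0 0.4" --pt "0 0 0.8 0 0.4"

```text
t: 10.92
position: [0.6476, 0.0165, 0.0399]
tool_rot: [0.0, 1.0, 0.03, 0.001]
force: [-0.2, -0.2, -0.2]
width: 0.0066
gripper_force: 36.7
```

Target is TCP 0.029.

carry_out --pt "0 0 0.3 0 0.4" --pt "0 0 0.6 0 0.4" --pt "0 0 0.8 0 0.4" --pt "0 0 0.8 0 0.4" --pt "0 0 0.8 0 0.4"

```text
t: 11.33
position: [0.6477, 0.0158, 0.0304]
tool_rot: [-0.0, 1.0, 0.03, 0.0]
force: [0.2, -1.1, -1.4]
width: 0.0064
gripper_force: 36.7
```

carry_out --pt "0 0 0.1 0 0.4" --pt "0 0 0.2 0 0.4" --pt "0 0 0.2 0 0.4"

```text
t: 11.58
position: [0.6477, 0.0158, 0.0284]
tool_rot: [0.0, 1.0, 0.03, 0.0]
force: [0.4, 0.7, 0.0]
width: 0.0066
gripper_force: 36.8
```

carry_out --pt "0 0 0 0 0.9" --pt "0 0 0 0 1.4" --pt "0 0 0 0 2" --pt "0 0 0 0 2.4" --pt "0 0 0 0 2.4"

```text
t: 12.0
position: [0.6476, 0.0159, 0.0283]
tool_rot: [-0.0, 1.0, 0.03, 0.0]
force: [0.4, 0.6, 0.2]
width: 0.0243
gripper_force: 0.0
```

carry_out --pt "0 0 -1 0 2.4" --pt "0 0 -4 0 2.4" --pt "0 0 -8 0 2.4" --pt "0 0 -12 0 2.4" --pt "0 0 -15 0 2.4"

```text
t: 12.42
position: [0.648, 0.0159, 0.1832]
tool_rot: [0.0, 1.0, 0.03, 0.002]
force: [1.0, 0.4, 0.8]
width: 0.0237
gripper_force: 0.0
```

carry_out --pt "-1 0 0 0 2.4" --pt "-3 0 0 0 2.4" --pt "-4 0 0 0 2.4" --pt "-4 0 0 0 2.4" --pt "-4 0 0 0 2.4"

```text
t: 12.83
position: [0.6077, 0.0135, 0.1794]
tool_rot: [0.0, 1.0, 0.03, 0.001]
force: [0.1, 0.2, 0.5]
width: 0.0241
gripper_force: 0.0
```

```bash
python3 -c "
from h import *
snap('wrist','w8')
delta(.642,.016,.14,3.5)"
```

```text
t 12.8833 pos [0.608  0.0134 0.179 ] yaw 3.42 w 0.0242 F [0.7 0.4 0.3] gf 0.0 j6 1.48
shift cm [ 3.41 -0.05  3.9 ] turn -0.08
```

View pics/w8.png

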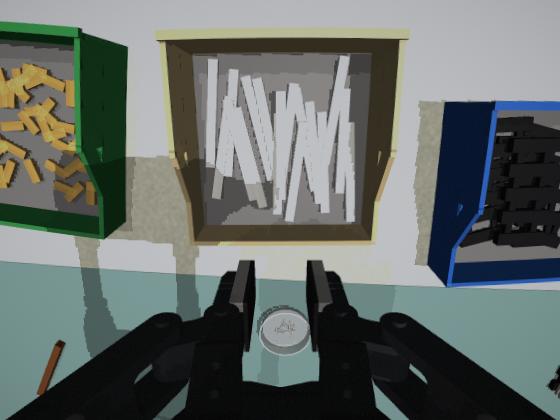

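The rail now lies along (279,95)–(279,212) inside the cream bin. The strip is still in the blue bin, and the gripper is clear and empty. I'm handing the job in.

```bash
python3 -c "
from h import *
print(arm.close_job())"
```

```text
the job is handed in; nothing more can be done
None
```

The job is handed in at about 13 s of the 54 s allowed: the last wrist pictures show the black sleeper strip flat in the blue bin and the silver rail lying in the cream bin.

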